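# Kit the overhaul parts for one reel machine

### The arm

A 7-joint arm with a two-finger parallel gripper is mounted at the origin on the work surface. World frame = base frame: x ahead of the robot, y to its left, z up, the work surface at z = 0. Lengths are in m, angles in rad, forces in N, time in s.
With the tool pointing down it reaches from about 0.425 to 0.875 m from the base axis. Payload 4.7 kg.
Tool frame: the origin (TCP) lies at the centre of the arm's flange, where the gripper is bolted on; the fingertips stand 182 mm ahead of it and the grasp point (between the pads) lies 164 mm ahead of it; z points along the fingers, y is the direction in which the jaws open and shut (so a half turn about z gives the same grasp; the last joint's range is limited). The gripper opens to 87 mm and grips with 3 to 60 N. Pads are 19 mm wide; open, the fingers measure 117 mm over their backs; the gripper's body (75 mm by 190 mm) begins 51 mm behind the grasp point.
Start: joints at [1.121, 0.321, -0.07, 1.45, 0.023, 1.371, -0.057], TCP at [0.291, -0.581, 0.405] pointing down, gripper open.
Joint ranges: [-2.86, 2.86], [-0.3, 2.09], [-1.38, 1.24], [0.06, 2.45], [-1.56, 4.7], [0.09, 2.05], [-2.69, 2.69]. Speed limits (rad/s): [2.57, 2.57, 3.14, 3.14, 3.14, 3.14, 3.14].

### API

Orientations are given as a rotation vector (axis times angle).
In Python, from station import ctrl gives the robot as it stands.
- The arm moves only by the tool move_arm, never from a script. Its argument "rows" is a list of rows, each a list of 5 numbers: the opening, from 0 (shut) to 1 (fully open), then the shift along the world's x, y, z in cm, then the turn about the world's z in degrees. In form: [[jaw, x, y, z, turn], ...]. A call has 1 to 5 rows; each row shifts and turns the commanded pose from where the row before left it; what a row does not reach is not made up. A row lasts 1/12 s, in which the tool goes at most 41.7 mm and 7.16 degrees, less where a joint would pass 70% of its speed; a pose out of reach is approached as far as the arm can. A call with a gripper value outside its range is refused whole. The fingers move at their own pace and stop on an object; "squeeze" is the grip in N (left out, the last holds). Time passes only in rows, so rows that do not move let the fingers close. It gives the time, the measured TCP pose, the force and the opening at its end, in the units of the state.
- ctrl.observe(): the state, without advancing time (a new reading comes with each control period).
- ctrl.grab_frame(name): name is "scene" or "top" or "wrist"; returns a dict with "color" (384x512x3 uint8, blue, green, red), "intrinsics" (3x3 intrinsics, pixels), "R" (3x3) and "t" (3): a world point X has camera coordinates R X + t. Camera axes: x right, y down, z forward; pixel columns grow to the right and rows downward; lengths in m; the calibration is good to about 2 mm. A picture is of the moment at which its call begins. There is no depth.
- ctrl.job_done(): hands the job in, once; it reports no verdict.
Trained networks look in the newest picture that a camera, given by its name, has taken for a name from the list of things; names that differ only in an ending like _2 or _b are one class to them, and where a whole thing is asked for, a point or a joint stands for the part that bears it (a point fixed in the world has none). Each returns a list of dicts, best first, with "score" (0 to 1); they miss things now and then, are a little off and sometimes report something else, mostly with a low value. They report only what shows in the picture. A call takes as long as a camera call. They do not tell look-alikes from the thing itself.
- ctrl.recognise(camera, label): "xy" ([column, row] in pixels, amid what is visible of it).
- ctrl.trace(camera, label): "pixels" (384x512 bool, what is visible of it) and "xy" ([column, row] in pixels, amid what is visible of it).
The state is a dict: "time": time; "joint_pos": joint angles; "dq": joint speeds; "joint_torque": joint torques, N m; "ee_pos": TCP position; "eef_rot": TCP orientation; "contact_force": force on the tool from outside, world axes, zero at the start; "ft_torque": the same for the moment, N m; "finger_gap": finger opening in m.
Only numpy, scipy, OpenCV 4.12 (cv2) and the standard library are available. Lean on these libraries where they do the work, as an engineer would, in place of code of your own. Each camera call takes 0.05 s, during which the arm holds its last target.

### The job

Make up the overhaul kit in the black tray: gently set the smaller of the two square motors in the square pocket, the token selector in the oblong pocket, the larger of the two loudspeakers in the large round pocket and the capacitor in the small round pocket, each the same way up as it stands now and flat on the floor of its pocket. The bigger motor and the smaller loudspeaker belong to another machine: leave them where they are.

Things in the scene. Friction and masses are not known exactly. Their poses are not given: they have to be found in the camera images.
- small_motor: The smaller stepper motor: square body 42 x 42 mm, 40 mm high, aluminium ends and dark middle, with a 5 mm shaft standing 18 mm above its top. About 0.28 kg. Origin: centre of its underside; z up along the shaft, x and y square to its side faces. Stands loose on a green rubber mat 3 mm thick.
- big_motor: The bigger motor, of the same make-up, which stays where it is: square body 57 x 57 mm, 44 mm high, 7 mm shaft standing 18 mm above its top. Origin: centre of its underside; z up along the shaft, x and y square to its side faces. Stands loose on a green rubber mat 3 mm thick.
- large_speaker: The larger loudspeaker, cone up, resting on its magnet: round frame 58 mm in diameter, 34 mm high over all; the frame's straight rim reaches from 24 to 34 mm above the underside and can be gripped across its diameter, and the magnet below it is 42 mm in diameter and 12 mm high. About 0.13 kg. Origin: centre of the underside; z up. Stands loose on a green rubber mat 3 mm thick.
- small_speaker: The smaller loudspeaker, cone up, which stays where it is: round frame 39 mm in diameter, 26 mm high over all. Origin: centre of the underside; z up. Stands loose on a green rubber mat 3 mm thick.
- selector: Token selector: black block with brass cheeks, 70 mm long (x) by 44 mm wide (y) by 33 mm high, with an aluminium plate, slot, brass gate and a small copper coil on top (39 mm high over all). About 0.17 kg. Gripped across its 44 mm width. Origin: centre of its underside; x along its length, z up. Stands loose on a green rubber mat 3 mm thick.
- capacitor: Capacitor: upright black can 35 mm in diameter, 44 mm high, aluminium top with two small brass terminals (48 mm over all). About 0.075 kg. Origin: centre of its underside; z up. Stands loose on a green rubber mat 3 mm thick.
- nest_square: White square nest plate, 96 x 96 x 9 mm, fixed on the floor of the kit tray, with a square pocket 58 x 58 mm, 5 mm deep, in its middle (black floor). Origin: centre of the plate's underside; z up; pocket floor at z = 4 mm, plate top at z = 9 mm. The tray is black, 208 mm square, rim 14 mm high.
- nest_oblong: White square nest plate, 96 x 96 x 9 mm, fixed on the floor of the kit tray, with an oblong pocket 86 mm (x) by 60 mm (y), 5 mm deep, in its middle (black floor). Origin: centre of the plate's underside; z up; pocket floor at z = 4 mm, plate top at z = 9 mm. x is along the pocket's length.
- nest_large_round: White square nest plate, 96 x 96 x 9 mm, fixed on the floor of the kit tray, with a round pocket 74 mm in diameter, 5 mm deep, in its middle (black floor). Origin: centre of the plate's underside; z up; pocket floor at z = 4 mm, plate top at z = 9 mm. The four nests lie in two rows of two, centres 100 mm apart, in any arrangement, all turned alike.
- nest_small_round: White square nest plate, 96 x 96 x 9 mm, fixed on the floor of the kit tray, with a round pocket 51 mm in diameter, 5 mm deep, in its middle (black floor). Origin: centre of the plate's underside; z up; pocket floor at z = 4 mm, plate top at z = 9 mm.
Not all that is in view belongs to the job. What is shaped like the nest_oblong but green is not meant.

How it is judged:
At the end, for the whole second after the job is handed in: Each of the four parts is at rest in its own pocket: within 13 mm of the nest's middle, underside within 2.5 mm of the pocket floor, upright within 0.06 rad, below 0.02 m/s. The bigger motor and the smaller loudspeaker are within 30 mm of where they began (horizontal distance between small_motor and nest_square below 0.013 m and z of small_motor in the frame of nest_square below 0.0065 m and angle between each of small_motor, selector, large_speaker, capacitor's own z axis and vertical below 0.06 rad and linear speed of each of small_motor, selector, large_speaker, capacitor below 0.02 m/s and horizontal distance between selector and nest_oblong below 0.013 m and z of selector in the frame of nest_oblong below 0.0065 m and horizontal distance between large_speaker and nest_large_round below 0.013 m and z of large_speaker in the frame of nest_large_round below 0.0065 m and horizontal distance between capacitor and nest_small_round below 0.013 m and z of capacitor in the frame of nest_small_round below 0.0065 m and distance of each of big_motor, small_speaker from where it was at the start of the episode below 0.03 m); the robot touches nothing.
It fails at once if the bigger motor or the smaller loudspeaker is carried off or pushed by more than 30 mm (distance of any of big_motor, small_speaker from where it was at the start of the episode above 0.03 m).
It fails at once if a part is dropped into its pocket from more than about 2 cm, or slammed down (faster than 0.6 m/s within 26 mm of the pocket's floor) ((horizontal distance between small_motor and nest_square below 0.05 m and z of small_motor in the frame of nest_square below 0.03 m and linear speed of small_motor above 0.6 m/s) or (horizontal distance between selector and nest_oblong below 0.05 m and z of selector in the frame of nest_oblong below 0.03 m and linear speed of selector above 0.6 m/s) or (horizontal distance between large_speaker and nest_large_round below 0.05 m and z of large_speaker in the frame of nest_large_round below 0.03 m and linear speed of large_speaker above 0.6 m/s) or (horizontal distance between capacitor and nest_small_round below 0.05 m and z of capacitor in the frame of nest_small_round below 0.03 m and linear speed of capacitor above 0.6 m/s)).
It also fails if it takes over 112 s, if anything falls off the work surface, if the arm or the gripper's body presses on something with over 40 N, if the wrist force passes 120 N, or if a joint passes its speed limit or range.

## Working session

There is one attempt and no reset: what is moved stays moved. The work goes in short steps, Python scripts to look and compute and a tool call to move; the robot and the scene stay as the last step left them, time stands still between calls to the robot, and variables do not carry over. Pictures are saved under pics/ and viewed, and the job is handed in when it is done.

Besides the shell and the picture viewer there is one more tool, called after "Request:" in YAML: its name, and indented under it one key for each argument. move_arm: Moves the arm, as the interface text tells. Its arguments: {"type":"object","properties":{"rows":{"type":"array"},"squeeze":{"type":"number"}},"required":["rows"]}

```bash
mkdir -p pics; ls
python3 - <<'E'
from station import ctrl
import cv2
s=ctrl.observe(); print(s)
for n in ("scene","top","wrist"):
    f=ctrl.grab_frame(n); cv2.imwrite(f"pics/{n}0.png",f["color"]); print(n,f["intrinsics"],f["R"],f["t"])
E
```

```text
pics
{'time': 0.0, 'joint_pos': array([ 1.12112639,  0.32183016, -0.07006865,  1.45166559,  0.02260906,
        1.37081154, -0.05688974]), 'dq': array([ 4.90311720e-05, -2.60989201e-04, -1.11745266e-04, -7.45532249e-04,
        9.13212185e-04,  1.16908145e-03,  1.84478133e-04]), 'joint_torque': array([-1.51309710e-04, -4.91293573e+01, -4.03990243e-01, -3.12527382e+01,
       -6.39684917e-02,  4.37988248e-02,  1.80615825e-04]), 'ee_pos': array([ 0.29062975, -0.58117816,  0.40366114]), 'eef_rot': array([-3.05570001e+00, -7.21594048e-01,  8.66557819e-04]), 'contact_force': array([-0.35055839,  0.00513281, -0.37320856]), 'ft_torque': array([-0.03082028, -0.06186458, -0.02252397]), 'finger_gap': 0.08680849968123888}
scene [[402.13213855   0.         250.20600728]
 [  0.         402.13213855 192.9451803 ]
 [  0.           0.           1.        ]] [[ 0.43226658  0.90174511  0.00116815]
 [ 0.77410029 -0.37041285 -0.51338393]
 [-0.46250875  0.22282298 -0.85815825]] [-0.2376265  -0.29505845  1.37026372]
top [[357.72157926   0.         257.50753262]
 [  0.         357.72157926 192.49693691]
 [  0.           0.           1.        ]] [[-6.23405434e-04 -9.99820263e-01  1.89486886e-02]
 [-9.86305926e-01 -2.51035417e-03 -1.64907002e-01]
 [ 1.64924930e-01 -1.87920078e-02 -9.86127085e-01]] [0.06158375 0.44776653 1.22173037]
wrist [[290.19580959   0.         252.33398062]
 [  0.         290.19580959 193.47180066]
 [  0.           0.           1.        ]] [[ 0.44701108 -0.89452653 -0.00184099]
 [-0.85979295 -0.43022021  0.27507572]
 [-0.24685456 -0.12137902 -0.9614208 ]] [-0.64891105 -0.03361363  0.39177104]
```

View pics/scene0.png

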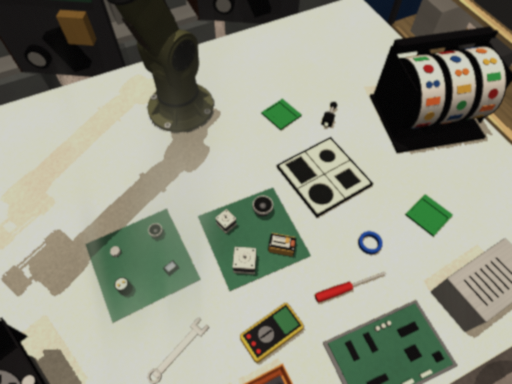

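View pics/top0.png

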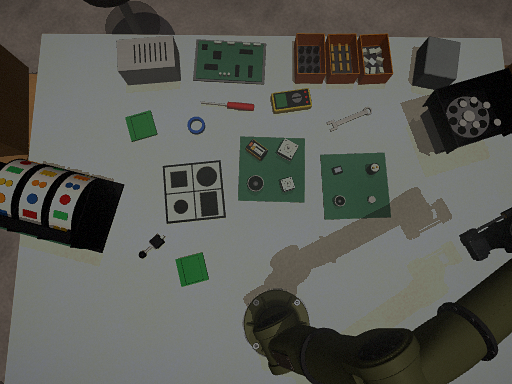

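View pics/wrist0.png

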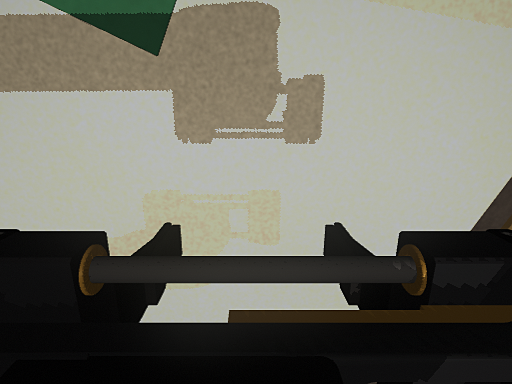

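```bash
cat > h.py <<'E'
from station import ctrl
import cv2,numpy as np
def ray(f,uv,z):
    K,R,t=f["intrinsics"],np.array(f["R"]),np.array(f["t"])
    c=-R.T@t; d=R.T@np.linalg.inv(K)@np.array([uv[0],uv[1],1.]); return c+d*(z-c[2])/d[2]
def proj(f,X):
    p=f["R"]@np.array(X)+f["t"]; p=f["intrinsics"]@p; return p[:2]/p[2]
E
python3 - <<'E'
from h import *
a=cv2.imread("pics/top0.png")[125:235,155:400]; cv2.imwrite("pics/topz.png",cv2.resize(a,None,fx=3.2,fy=3.2,interpolation=cv2.INTER_CUBIC))
a=cv2.imread("pics/scene0.png")[130:330,80:380]; cv2.imwrite("pics/scz.png",cv2.resize(a,None,fx=2.6,fy=2.6,interpolation=cv2.INTER_CUBIC))
f={c:ctrl.grab_frame(c) for c in("top","scene")}
H={'small_motor':20,'big_motor':22,'large_speaker':17,'small_speaker':13,'selector':17,'capacitor':22,'nest_square':9,'nest_oblong':9,'nest_large_round':9,'nest_small_round':9}
for l,h in H.items():
  for c in f:
    for r in ctrl.recognise(c,l)[:4]:
      z=h/1000+(.003 if h>9 else 0.002); print(l,c,round(r["score"],2),np.round(r["xy"],1),np.round(ray(f[c],r["xy"],z),3))
E
```

```text
small_motor top 0.68 [287.2 186.4] [ 0.472 -0.044  0.023]
small_motor scene 0.74 [226.8 222.4] [ 0.483 -0.04   0.023]
small_motor scene 0.55 [327.6 153.8] [0.401 0.336 0.023]
big_motor top 0.67 [285.3 147.9] [ 0.614 -0.039  0.025]
big_motor scene 0.88 [242.4 260. ] [ 0.603 -0.048  0.025]
large_speaker top 0.7 [256.5 183.9] [0.482 0.065 0.02 ]
large_speaker top 0.56 [283.7 148.3] [ 0.614 -0.034  0.02 ]
large_speaker scene 0.89 [263.5 200.8] [0.464 0.084 0.02 ]
small_speaker scene 0.54 [153.8 226.5] [ 0.404 -0.228  0.016]
selector top 0.78 [256.8 150. ] [0.607 0.064 0.02 ]
selector scene 0.76 [281.1 243.7] [0.604 0.067 0.02 ]
capacitor top 0.51 [374.8 169.4] [ 0.535 -0.362  0.025]
capacitor scene 0.7 [244.2 259. ] [ 0.602 -0.043  0.025]
capacitor scene 0.61 [123.9 284.7] [ 0.533 -0.349  0.025]
nest_square top 0.69 [178.3 177.5] [0.506 0.347 0.011]
nest_square scene 0.74 [346.4 179.2] [0.5   0.344 0.011]
nest_oblong top 0.79 [193.9 268. ] [0.187 0.282 0.011]
nest_oblong top 0.72 [208.  202.9] [0.414 0.238 0.011]
nest_oblong top 0.72 [141.7 127.7] [0.693 0.487 0.011]
nest_oblong top 0.64 [341.3 199.4] [ 0.428 -0.24   0.011]
nest_oblong scene 0.95 [428.7 212.7] [0.698 0.494 0.011]
nest_oblong scene 0.93 [277.7 112.7] [0.177 0.28  0.011]
nest_oblong scene 0.71 [156.7 227.8] [ 0.408 -0.222  0.011]
nest_oblong scene 0.6 [302.7 167.6] [0.406 0.246 0.011]
nest_large_round top 0.77 [206.7 174.9] [0.516 0.245 0.011]
nest_large_round top 0.45 [339.3 199.8] [ 0.426 -0.232  0.011]
nest_large_round scene 0.67 [319.9 190. ] [0.498 0.253 0.011]
nest_small_round top 0.72 [179.9 206.9] [0.399 0.337 0.011]
nest_small_round top 0.66 [372.4 168.8] [ 0.541 -0.358  0.011]
nest_small_round scene 0.58 [327.2 155.8] [0.401 0.337 0.011]
nest_small_round scene 0.47 [263.1 203.3] [0.466 0.081 0.011]
nest_small_round scene 0.22 [240.4 259. ] [ 0.593 -0.05   0.011]
```

View pics/topz.png

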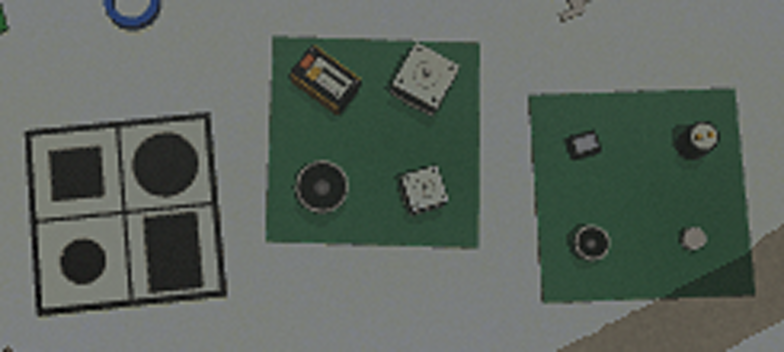

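View pics/scz.png

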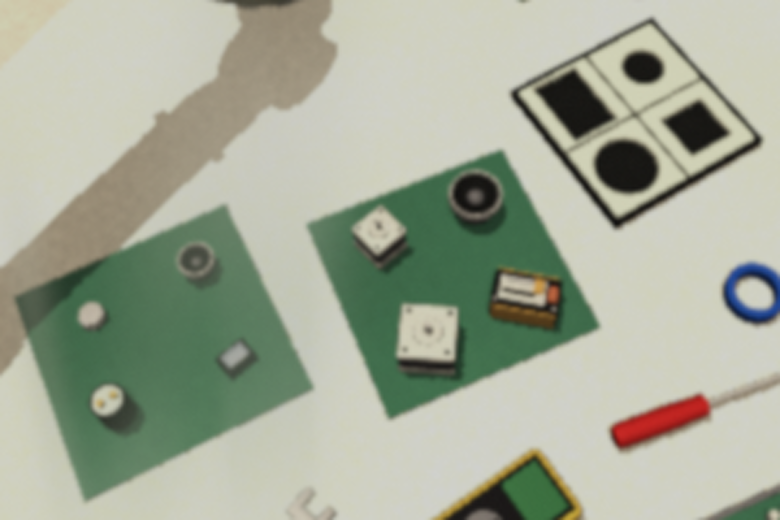

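Run:
```python
from h import *
fr={c:ctrl.grab_frame(c) for c in("top","scene")}
print(ctrl.observe()["time"])
for c,f in fr.items():
  g=cv2.cvtColor(f["color"],cv2.COLOR_BGR2GRAY)
  # tray: four pockets: dark components inside
  N={'sq':(.506,.346),'LR':(.508,.247),'sr':(.40,.337),'ob':(.41,.24)}
  S=8
  cs=[]
  for n,(x,y) in N.items():
    u=proj(f,(x,y,.01)); x0,y0=int(u[0])-20,int(u[1])-20
    p=cv2.resize(g[y0:y0+40,x0:x0+40],None,fx=S,fy=S,interpolation=cv2.INTER_CUBIC)
    th,b=cv2.threshold(p,0,255,cv2.THRESH_OTSU+cv2.THRESH_BINARY_INV)
    k,lab,st,ce=cv2.connectedComponentsWithStats(b)
    i=lab[int((u[1]-y0+.5)*S),int((u[0]-x0+.5)*S)]
    px=(ce[i]+.5)/S-.5+[x0,y0]
    ys,xs=np.where(lab==i); P=np.array([ray(f,((a+.5)/S-.5+x0,(bb+.5)/S-.5+y0),.010)[:2] for a,bb in zip(xs[::7],ys[::7])])
    r=cv2.minAreaRect(P.astype(np.float32)*1000)
    W=ray(f,px,.010); cs.append(W[:2]); print(c,n,np.round(px,1),np.round(W,4),'rect',np.round(r[0],1),np.round(r[1],1),round(r[2],1))
  cs=np.array(cs); m=cs.mean(0); d=cs[0]+cs[1]-cs[2]-cs[3]; print('centre',m,'ang',np.degrees(np.arctan2(d[1],d[0])), np.linalg.norm(d)/2)
  d=cs[0]+cs[2]-cs[1]-cs[3];print(np.degrees(np.arctan2(d[1],d[0])), np.linalg.norm(d)/2)
  # objects
  O={'small_motor':.043,'big_motor':.047,'large_speaker':.037,'small_speaker':.029,'selector':.02,'capacitor':.047}
  for n,z in O.items():
    R=ctrl.trace(c,n)
    for r in R[:2]:
      m=r["pixels"]; ys,xs=np.where(m); 
      if len(xs)<5: continue
      P=np.array([ray(f,(a,b),z)[:2] for a,b in zip(xs,ys)]); q=cv2.minAreaRect((P*1000).astype(np.float32))
      print(c,n,round(r["score"],2),len(xs),np.round(P.mean(0),3),'rect',np.round(q[0],1),np.round(q[1],1),round(q[2],1))
```

```text
1.35
top sq [178.5 178.8] [0.5014 0.3461 0.01  ] rect [501.4 346.1] [60.  59.3] 5.8
top LR [206.2 176. ] [0.512  0.2467 0.01  ] rect [512.  246.6] [73.8 73.1] 44.9
top sr [180.4 206.3] [0.4018 0.3356 0.01  ] rect [402.1 336. ] [50.4 49.9] 43.7
top ob [208.6 203.4] [0.4122 0.2359 0.01  ] rect [412.6 235.9] [87.6 61.6] 6.2
centre [0.45685283 0.29105571] ang 6.129105733681709 0.10026913051589574
96.03365391458323 0.10014478556218998
top small_motor 0.48 165 [ 0.477 -0.04 ] rect [476.3 -40.4] [46.2 48.5] 18.7
top small_motor 0.41 209 [0.481 0.07 ] rect [480.6  69.1] [57.3 52.8] 0.2
top big_motor 0.69 292 [ 0.602 -0.044] rect [602.1 -44.2] [59.  67.3] 61.0
top large_speaker 0.78 214 [0.482 0.07 ] rect [481.7  69.1] [57.5 53. ] 0.2
top large_speaker 0.34 180 [ 0.478 -0.042] rect [477.8 -41.4] [48.7 49.6] 17.3
top small_speaker 0.58 77 [ 0.42  -0.228] rect [ 420.1 -227.6] [29.7 33.5] 44.0
top selector 0.65 283 [0.608 0.066] rect [608.2  65.9] [77.  51.6] 53.6
top selector 0.43 754 [0.401 0.333] rect [400.8 333.2] [97.  97.2] 6.6
top capacitor 0.7 93 [ 0.533 -0.345] rect [ 533.5 -345.3] [29.
[... 376 characters left out ...]
  ] rect [409.  237.9] [84.2 58. ] 6.2
centre [0.45387409 0.29281658] ang 6.1359529053539195 0.10004099820513229
96.40893686581472 0.10039124225797887
scene small_motor 0.54 288 [ 0.486 -0.042] rect [485.7 -41.9] [53.1 48.4] 17.6
scene big_motor 0.91 535 [ 0.611 -0.046] rect [611.1 -46.2] [54.8 68.4] 64.0
scene large_speaker 0.81 304 [0.484 0.071] rect [483.2  71.7] [57.9 55.7] 15.6
scene small_speaker 0.69 165 [ 0.421 -0.227] rect [ 420.7 -227.1] [41.  37.1] 25.9
scene small_speaker 0.26 530 [0.607 0.066] rect [606.3  65.9] [74.5 58.1] 52.2
scene selector 0.98 499 [0.605 0.07 ] rect [604.3  70.2] [69.7 59.1] 52.2
scene capacitor 0.58 260 [ 0.543 -0.348] rect [ 543.  -348.1] [52.4 34.7] 23.4
```

Request:
move_arm:
  rows:
    - [1,1.35,3.85,-0.3,-2]
    - [1,1.35,3.85,-0.3,-2]
    - [1,1.35,3.85,-0.3,-2]
    - [1,1.35,3.85,-0.3,-2]
    - [1,1.35,3.85,-0.3,-0.6]

```text
time: 2.37
ee_pos: [0.3586, -0.387, 0.3898]
eef_rot: [3.103, 0.488, 0.0]
contact_force: [1.1, -0.4, -0.2]
finger_gap: 0.087
```

Request:
move_arm:
  rows:
    - [1,1.35,3.85,-0.3,0]
    - [1,1.35,3.85,-0.3,0]
    - [1,1.35,3.85,-0.3,0]
    - [1,1.35,3.85,-0.3,0]
    - [1,1.35,3.85,-0.3,0]

```text
time: 2.78
ee_pos: [0.426, -0.1943, 0.375]
eef_rot: [3.102, 0.49, 0.001]
contact_force: [0.6, -0.5, 0.1]
finger_gap: 0.087
```

Request:
move_arm:
  rows:
    - [1,1.35,3.85,-0.3,0]
    - [1,1.35,3.85,-0.3,0]
    - [1,1.35,3.85,-0.3,0]
    - [1,1.35,3.85,-0.3,0]
    - [1,0,0,0,0]

```text
time: 3.2
ee_pos: [0.4811, -0.0335, 0.3631]
eef_rot: [-3.096, -0.509, -0.004]
contact_force: [-1.6, -0.1, 1.1]
finger_gap: 0.0869
```

Request:
move_arm:
  rows:
    - [1,0,0,0,0]
    - [1,0,0,0,0]

```text
time: 3.37
ee_pos: [0.4797, -0.0428, 0.3628]
eef_rot: [3.102, 0.491, -0.001]
contact_force: [0.0, -0.3, -0.1]
finger_gap: 0.0866
```

```bash
cat >> h.py <<'E'
def yaw(s=None):
    s=s or ctrl.observe(); R,_=cv2.Rodrigues(np.array(s["eef_rot"])); return np.degrees(np.arctan2(R[1,1],R[0,1]))%180, np.degrees(np.arccos(-R[2,2]))
def st():
    s=ctrl.observe(); print('t',s["time"],'p',np.round(s["ee_pos"],4),'jaw,tilt',np.round(yaw(s),2),'gap',round(s["finger_gap"],4),'F',np.round(s["contact_force"],1),'q',np.round(s["joint_pos"],2)); return s
E
python3 - <<'E'
from h import *
st()
f=ctrl.grab_frame("wrist"); im=f["color"].copy()
print(-f["R"].T@f["t"])
def poly(pts,c):
    p=np.array([proj(f,x) for x in pts]).astype(np.int32); cv2.polylines(im,[p],True,c,1)
def box(cx,cy,z,a,lx,ly,c):
    t=np.radians(a);e=np.array([np.cos(t),np.sin(t)]);n=np.array([-e[1],e[0]])
    poly([np.r_[np.array([cx,cy])+sx*e*lx/2+sy*n*ly/2,z] for sx,sy in((1,1),(1,-1),(-1,-1),(-1,1))],c)
box(.480,-.041,.043,18,.042,.042,(0,0,255)); box(.607,.068,.036,53,.07,.044,(0,0,255))
poly([(.482+.029*np.cos(a),.0705+.029*np.sin(a),.037) for a in np.linspace(0,6.28,40)],(0,0,255))
cv2.imwrite("pics/w1.png",cv2.resize(im,None,fx=1.5,fy=1.5))
E
```

```text
t 3.3667 p [ 0.4797 -0.0428  0.3628] jaw,tilt [1.0799e+02 5.0000e-02] gap 0.0866 F [ 0.  -0.3 -0.1] q [ 0.58  0.01 -0.55  1.9   0.01  1.24 -1.22]
[ 0.55116657 -0.01942536  0.34371345]
```

View pics/w1.png

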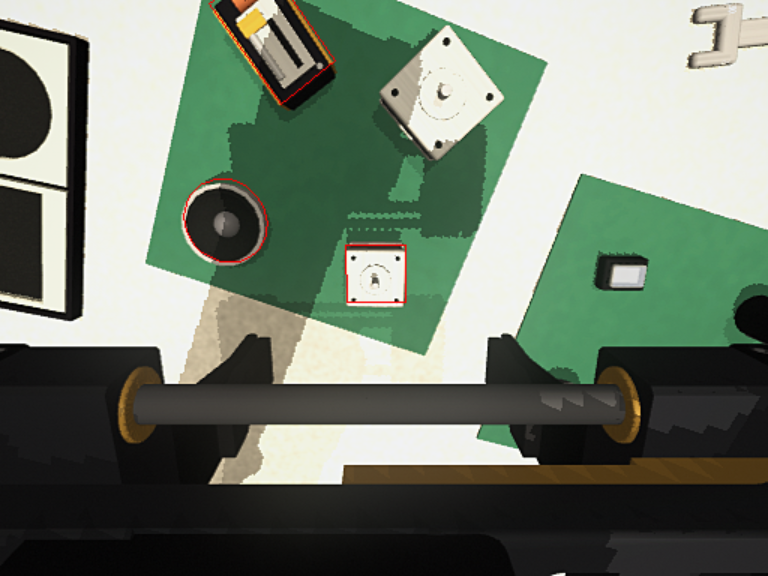

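Request:
move_arm:
  rows:
    - [1,-0.1,0.2,-4,0]
    - [1,0,0,-4,0]
    - [1,0,0,-4,0]
    - [1,0,0,-3,0]
    - [1,0,0,-2,0]

```text
time: 3.83
ee_pos: [0.4769, -0.0424, 0.1896]
eef_rot: [-3.103, -0.485, 0.007]
contact_force: [0.1, -0.7, 0.1]
finger_gap: 0.0873
```

Request:
move_arm:
  rows:
    - [1,0,0,0,0]
    - [0.35,0,0,0,0]
    - [0.3,0,0,0,0]
    - [0.3,0,0,0,0]
    - [0.3,0,0,0,0]
  squeeze: 25

```text
time: 4.25
ee_pos: [0.4797, -0.0407, 0.1945]
eef_rot: [3.102, 0.489, 0.005]
contact_force: [0.9, 0.0, 0.2]
finger_gap: 0.0679
```

Request:
move_arm:
  rows:
    - [0.3,0,0,0,0]
    - [0.3,0,0,0,0]
    - [0.3,0,0,0,0]

```text
time: 4.5
ee_pos: [0.4789, -0.0404, 0.1933]
eef_rot: [3.102, 0.491, 0.001]
contact_force: [0.4, -0.2, -0.0]
finger_gap: 0.0484
```

```bash
python3 -c "
from h import *
st()"
```

```text
t 4.5 p [ 0.4789 -0.0404  0.1933] jaw,tilt [1.0797e+02 6.0000e-02] gap 0.0484 F [ 0.4 -0.2 -0. ] q [ 0.53  0.23 -0.54  2.06  0.15  0.89 -1.35]
```

Request:
move_arm:
  rows:
    - [0.2,0,0,0,0]
    - [0.2,0,0,0,0]
    - [0.2,0,0,0,0]
    - [0.2,0,0,1,0]
    - [0.2,0,0,1,0]

```text
time: 4.92
ee_pos: [0.4781, -0.0402, 0.2126]
eef_rot: [-3.102, -0.491, 0.004]
contact_force: [0.4, 0.7, -2.3]
finger_gap: 0.0418
```

Request:
move_arm:
  rows:
    - [0.2,0,0,2,0]
    - [0.2,0,0,3,0]
    - [0.2,0,0,3,0]
    - [0.2,0,0,0,0]
    - [0.2,0,0,0,0]

```text
time: 5.33
ee_pos: [0.4795, -0.0403, 0.2951]
eef_rot: [3.101, 0.49, 0.007]
contact_force: [-0.0, -0.3, -3.0]
finger_gap: 0.0417
```

```bash
python3 -c "
from h import *
s=st(); print(np.array([.5,.347])-s['ee_pos'][:2])"
```

```text
t 5.3333 p [ 0.4795 -0.0403  0.2951] jaw,tilt [107.97   0.27] gap 0.0417 F [-0.  -0.3 -3. ] q [ 0.57  0.08 -0.56  1.98  0.05  1.09 -1.27]
[0.02053376 0.38726963]
```

Request:
move_arm:
  rows:
    - [0.2,0.2,2,0,-1]
    - [0.2,0.2,3.5,0,-2]
    - [0.2,0.2,3.5,0,-2]
    - [0.2,0.2,3.5,0,-2]
    - [0.2,0.2,3.5,0,-2]

```text
time: 5.75
ee_pos: [0.4878, 0.1209, 0.2916]
eef_rot: [3.132, 0.242, -0.004]
contact_force: [1.3, 0.2, -3.0]
finger_gap: 0.0421
```

Request:
move_arm:
  rows:
    - [0.2,0.2,3.5,0,-1.8]
    - [0.2,0.2,3.5,0,-1]
    - [0.2,0.2,3.5,0,0]
    - [0.2,0.2,3.5,0,0]
    - [0.2,0.2,3.5,0,0]

```text
time: 6.17
ee_pos: [0.4981, 0.2957, 0.2911]
eef_rot: [3.136, 0.169, -0.004]
contact_force: [1.1, 0.1, -2.5]
finger_gap: 0.042
```

Request:
move_arm:
  rows:
    - [0.2,0.1,3,0,0]
    - [0.2,0,2.2,0,0]
    - [0.2,0,0,0,0]
    - [0.2,0,0,0,0]

```text
time: 6.5
ee_pos: [0.4984, 0.348, 0.2911]
eef_rot: [3.136, 0.175, -0.005]
contact_force: [1.0, -0.0, -2.9]
finger_gap: 0.0418
```

```bash
cat >> h.py <<'E'
def nests(z=.010):
    f=ctrl.grab_frame("wrist"); im=f["color"].copy()
    def poly(pts,c=(0,0,255)):
        p=np.array([proj(f,x) for x in pts if (f["R"]@np.array(x)+f["t"])[2]>.03]).astype(np.int32); cv2.polylines(im,[p],True,c,1)
    t=np.radians(6.15);e=np.array([np.cos(t),np.sin(t)]);n=np.array([-e[1],e[0]])
    for c,a,b in(((.5,.347),.058,.058),((.411,.237),.086,.06)):
        poly([np.r_[np.array(c)+sx*e*a/2+sy*n*b/2,z] for sx,sy in((1,1),(1,-1),(-1,-1),(-1,1))])
    for c,r in(((.5105,.2475),.037),((.4,.3365),.0255)):
        poly([(c[0]+r*np.cos(a),c[1]+r*np.sin(a),z) for a in np.linspace(0,6.28,40)])
    return im
E
python3 -c "
from h import *
s=st(); print(np.array([.5,.347])-s['ee_pos'][:2])
cv2.imwrite('pics/w2.png',cv2.resize(nests(),None,fx=1.5,fy=1.5))"
```

```text
t 6.5 p [0.4984 0.348  0.2911] jaw,tilt [96.39  0.2 ] gap 0.0418 F [ 1.  -0.  -2.9] q [-0.04  0.41 -0.75  1.67  0.3   1.18 -2.33]
[ 0.00163162 -0.00099373]
```

View pics/w2.png

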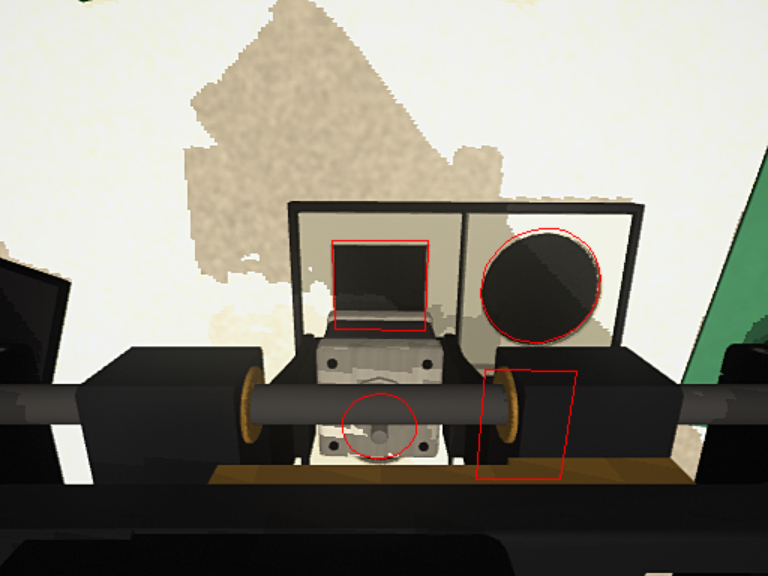

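Request:
move_arm:
  rows:
    - [0.2,0.15,-0.1,-2,0]
    - [0.2,0,0,-2.5,0]
    - [0.2,0,0,-2,0]
    - [0.2,0,0,-1,0]
    - [0.2,0,0,0,0]

```text
time: 6.97
ee_pos: [0.5008, 0.3431, 0.2146]
eef_rot: [3.133, 0.166, -0.008]
contact_force: [0.4, -0.3, -3.2]
finger_gap: 0.0423
```

Request:
move_arm:
  rows:
    - [0.2,0,0,-0.5,0]
    - [0.2,0,0,-0.3,0]
    - [0.2,0,0,-0.3,0]
    - [0.2,0,0,0,0]

```text
time: 7.3
ee_pos: [0.5014, 0.3456, 0.2071]
eef_rot: [-3.137, -0.169, -0.001]
contact_force: [0.3, -1.0, -2.4]
finger_gap: 0.0419
```

Request:
move_arm:
  rows:
    - [0.2,0,0,-0.3,0]
    - [0.2,0,0,-0.3,0]
    - [0.2,0,0,-0.2,0]
    - [0.2,0,0,0,0]

```text
time: 7.63
ee_pos: [0.5011, 0.3455, 0.1983]
eef_rot: [3.136, 0.169, -0.001]
contact_force: [0.1, -0.6, -3.1]
finger_gap: 0.0416
```

Request:
move_arm:
  rows:
    - [0.2,0,0,-0.2,0]
    - [0.2,0,0,0,0]
    - [0.2,0,0,0,0]

```text
time: 7.88
ee_pos: [0.5012, 0.3458, 0.1981]
eef_rot: [3.136, 0.169, -0.0]
contact_force: [-3.3, -3.2, 6.3]
finger_gap: 0.0419
```

Request:
move_arm:
  rows:
    - [0.5,0,0,0,0]
    - [0.7,0,0,0,0]
    - [0.7,0,0,0,0]
    - [0.7,0,0,0,0]
    - [0.7,0,0,0,0]

```text
time: 8.3
ee_pos: [0.5013, 0.3457, 0.1968]
eef_rot: [-3.137, -0.169, -0.0]
contact_force: [-1.1, 0.4, -0.5]
finger_gap: 0.0584
```

Request:
move_arm:
  rows:
    - [0.7,0,0,1,0]
    - [0.7,0,0,2,0]
    - [0.7,0,0,3,0]
    - [0.7,0,0,3,0]
    - [1,0,0,1,0]

```text
time: 8.72
ee_pos: [0.502, 0.347, 0.3022]
eef_rot: [-3.133, -0.17, -0.01]
contact_force: [0.5, 1.2, -0.0]
finger_gap: 0.0631
```

```bash
python3 -c "
from h import *
s=st(); print(np.array([.4825,.071])-s['ee_pos'][:2])"
```

```text
t 8.7167 p [0.502  0.347  0.3022] jaw,tilt [96.2   0.41] gap 0.0631 F [ 0.5  1.2 -0. ] q [-0.04  0.4  -0.76  1.66  0.3   1.19 -2.33]
[-0.01953193 -0.27602813]
```

Request:
move_arm:
  rows:
    - [1,-0.2,-2.5,0,0]
    - [1,-0.3,-4,0,0]
    - [1,-0.3,-4,0,0]
    - [1,-0.3,-4,0,0]
    - [1,-0.3,-4,0,0]

```text
time: 9.13
ee_pos: [0.4867, 0.1591, 0.297]
eef_rot: [3.137, 0.17, 0.001]
contact_force: [0.3, -0.7, 0.1]
finger_gap: 0.0855
```

Request:
move_arm:
  rows:
    - [1,-0.3,-4,0,0]
    - [1,-0.2,-3,0,0]
    - [1,0,-2,0,0]
    - [1,0,0,0,0]
    - [1,0,0,0,0]

```text
time: 9.55
ee_pos: [0.4823, 0.0696, 0.2971]
eef_rot: [3.137, 0.164, 0.001]
contact_force: [0.5, 1.0, -0.2]
finger_gap: 0.0872
```

```bash
python3 -c "
from h import *
s=st(); print(np.array([.4825,.071])-s['ee_pos'][:2])
cv2.imwrite('pics/w3.png',nests())
cv2.imwrite('pics/t3.png',cv2.resize(ctrl.grab_frame('top')['color'][125:235,155:400],None,fx=3.2,fy=3.2,interpolation=cv2.INTER_CUBIC))"
```

```text
t 9.55 p [0.4823 0.0696 0.2971] jaw,tilt [9.6e+01 3.0e-02] gap 0.0872 F [ 0.5  1.  -0.2] q [ 0.45  0.1  -0.67  1.96  0.07  1.1  -1.72]
[0.00021415 0.0014161 ]
```

View pics/w3.png

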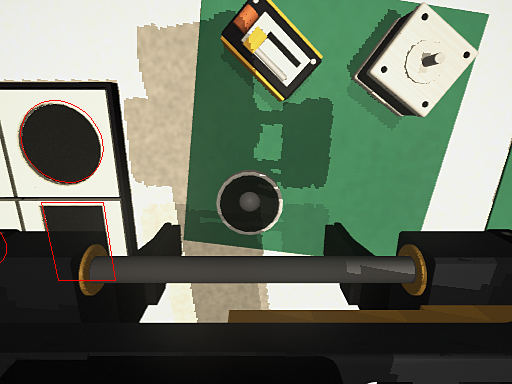

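View pics/t3.png

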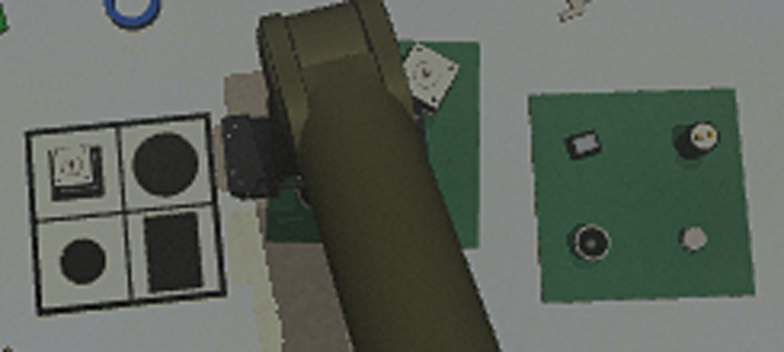

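```bash
python3 -c "
from h import *
f=ctrl.grab_frame('wrist')
for l,z in(('large_speaker',.037),('selector',.036)):
  for r in ctrl.trace('wrist',l)[:2]:
    ys,xs=np.where(r['pixels']); P=np.array([ray(f,(a,b),z)[:2]*1000 for a,b in zip(xs,ys)]).astype(np.float32); q=cv2.minAreaRect(P); print(l,r['score'],cv2.minEnclosingCircle(P),q)
"
```

```text
large_speaker 0.72 ((479.75677490234375, 72.47795104980469), 29.5539493560791) ((479.5592041015625, 71.30125427246094), (57.886512756347656, 55.84638595581055), 4.539155960083008)
selector 0.68 ((603.7428588867188, 67.6258316040039), 38.649295806884766) ((603.5630493164062, 68.12655639648438), (70.12759399414062, 46.59449768066406), 53.213626861572266)
```

Request:
move_arm:
  rows:
    - [1,-0.1,0.2,-2.5,0]
    - [1,0,0,-3,0]
    - [1,0,0,-3,0]
    - [1,0,0,-1.6,0]
    - [1,0,0,0,0]

```text
time: 10.22
ee_pos: [0.4792, 0.0733, 0.1922]
eef_rot: [-3.136, -0.172, 0.012]
contact_force: [-0.2, -1.2, 0.6]
finger_gap: 0.0872
```

Request:
move_arm:
  rows:
    - [0.7,0,0,0,0]
    - [0.5,0,0,0,0]
    - [0.5,0,0,0,0]
    - [0.5,0,0,0,0]
    - [0.5,0,0,0,0]
  squeeze: 15

```text
time: 10.63
ee_pos: [0.4818, 0.0727, 0.1969]
eef_rot: [3.137, 0.169, 0.003]
contact_force: [-0.0, -0.5, -0.1]
finger_gap: 0.0612
```

Request:
move_arm:
  rows:
    - [0.4,0,0,0,0]
    - [0.4,0,0,0,0]
    - [0.4,0,0,0,0]

```text
time: 10.88
ee_pos: [0.4817, 0.0727, 0.1966]
eef_rot: [3.137, 0.169, 0.002]
contact_force: [-0.4, 0.0, 5.8]
finger_gap: 0.0574
```

Request:
move_arm:
  rows:
    - [0.4,0,0,0,0]
    - [0.4,0,0,0,0]
    - [0.4,0,0,1,0]
    - [0.4,0,0,2,0]
    - [0.4,0,0,3,0]

```text
time: 11.3
ee_pos: [0.4796, 0.0723, 0.2544]
eef_rot: [-3.136, -0.17, 0.01]
contact_force: [-0.3, -1.0, -1.2]
finger_gap: 0.0574
```

Request:
move_arm:
  rows:
    - [0.4,0,0,3,0]
    - [0.4,0,0,1,0]
    - [0.4,0,0,0,0]
    - [0.4,0,0,0,0]

```text
time: 11.63
ee_pos: [0.481, 0.0725, 0.2956]
eef_rot: [3.136, 0.169, 0.0]
contact_force: [0.3, 0.5, -1.8]
finger_gap: 0.0574
```

```bash
python3 -c "
from h import *
s=st(); print(np.array([.5105,.2475])-s['ee_pos'][:2])
cv2.imwrite('pics/w4.png',nests())
"
```

```text
t 11.6333 p [0.481  0.0725 0.2956] jaw,tilt [9.616e+01 4.000e-02] gap 0.0574 F [ 0.3  0.5 -1.8] q [ 0.45  0.1  -0.68  1.96  0.07  1.1  -1.73]
[0.02952283 0.17502938]
```

View pics/w4.png

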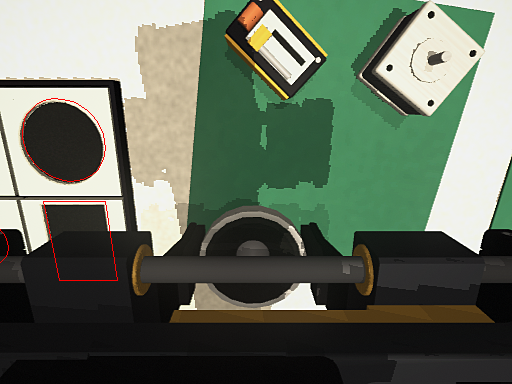

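Speaker held level between the pads, at about (250,258). Carrying it to the large round pocket.

Request:
move_arm:
  rows:
    - [0.4,0.4,2,0,0]
    - [0.4,0.5,3.5,0,0]
    - [0.4,0.6,3.5,0,0]
    - [0.4,0.6,3.5,0,0]
    - [0.4,0.5,3,0,0]

```text
time: 12.1
ee_pos: [0.5065, 0.2295, 0.2935]
eef_rot: [-3.137, -0.17, 0.006]
contact_force: [-0.0, 0.1, -0.6]
finger_gap: 0.0572
```

Request:
move_arm:
  rows:
    - [0.4,0.35,2,0,0]
    - [0.4,0,0,-2.5,0]
    - [0.4,0,0,-2.5,0]
    - [0.4,0,0,-1.5,0]
    - [0.4,0,0,0,0]

```text
time: 12.52
ee_pos: [0.5082, 0.2464, 0.2248]
eef_rot: [3.134, 0.171, -0.017]
contact_force: [-0.6, -0.7, -1.5]
finger_gap: 0.0573
```

```bash
python3 -c "
from h import *
s=st(); print(np.array([.5105,.2475])-s['ee_pos'][:2])
"
```

```text
t 12.5167 p [0.5082 0.2464 0.2248] jaw,tilt [96.23  0.64] gap 0.0573 F [-0.6 -0.7 -1.5] q [ 0.12  0.4  -0.73  1.83  0.31  1.04 -2.19]
[0.00227406 0.00113948]
```

Request:
move_arm:
  rows:
    - [0.4,0,0,-1,0]
    - [0.4,0,0,-0.8,0]
    - [0.4,0,0,-0.5,0]
    - [0.4,0,0,0,0]
    - [0.4,0,0,0,0]

```text
time: 12.93
ee_pos: [0.5109, 0.2476, 0.2079]
eef_rot: [3.137, 0.169, 0.0]
contact_force: [0.5, -0.4, 0.1]
finger_gap: 0.0576
```

Request:
move_arm:
  rows:
    - [0.4,0,0,-0.3,0]
    - [0.4,0,0,-0.1,0]
    - [0.4,0,0,0,0]

```text
time: 13.18
ee_pos: [0.5108, 0.2476, 0.2039]
eef_rot: [3.137, 0.169, 0.0]
contact_force: [0.2, 0.4, -1.1]
finger_gap: 0.0578
```

Request:
move_arm:
  rows:
    - [0.4,0,0,-0.2,0]
    - [0.4,0,0,0,0]
    - [0.4,0,0,0,0]

```text
time: 13.43
ee_pos: [0.5107, 0.2477, 0.2018]
eef_rot: [3.137, 0.169, 0.0]
contact_force: [-0.7, 0.8, -0.9]
finger_gap: 0.0573
```

Request:
move_arm:
  rows:
    - [0.4,0,0,-0.1,0]
    - [0.4,0,0,0,0]

```text
time: 13.6
ee_pos: [0.5108, 0.2478, 0.2017]
eef_rot: [3.136, 0.169, -0.0]
contact_force: [-2.8, -0.9, 5.4]
finger_gap: 0.0577
```

Request:
move_arm:
  rows:
    - [0.8,0,0,0,0]
    - [0.9,0,0,0,0]
    - [0.9,0,0,0,0]
    - [0.9,0,0,0,0]

```text
time: 13.93
ee_pos: [0.5108, 0.2476, 0.2007]
eef_rot: [-3.137, -0.169, -0.0]
contact_force: [-0.1, 0.4, -0.1]
finger_gap: 0.0746
```

Request:
move_arm:
  rows:
    - [0.9,0,0,1,0]
    - [0.9,0,0,2,0]
    - [0.9,0,0,3,0]
    - [0.9,0,0,3,0]
    - [1,0,0,1,0]

```text
time: 14.35
ee_pos: [0.5117, 0.2489, 0.3059]
eef_rot: [-3.135, -0.17, -0.01]
contact_force: [1.5, 1.1, 0.7]
finger_gap: 0.0805
```

Request:
move_arm:
  rows:
    - [1,0.6,-1.8,0,5]
    - [1,0.8,-2,0,6]
    - [1,0.8,-2,0,6]
    - [1,0.8,-2,0,6]
    - [1,0.8,-2,0,6]

```text
time: 14.77
ee_pos: [0.5489, 0.1487, 0.3012]
eef_rot: [2.992, 0.957, 0.0]
contact_force: [1.0, -0.1, -0.6]
finger_gap: 0.0867
```

Request:
move_arm:
  rows:
    - [1,0.8,-2,0,6]
    - [1,0.8,-2,0,6]
    - [1,0.8,-2,0,6]
    - [1,0,0,0,0]
    - [1,0,0,0,0]

```text
time: 15.18
ee_pos: [0.5731, 0.0881, 0.3007]
eef_rot: [-2.812, -1.4, 0.001]
contact_force: [0.1, 0.5, -0.4]
finger_gap: 0.0873
```

```bash
python3 -c "
from h import *
s=st(); print(np.array([.605,.0685])-s['ee_pos'][:2])
f=ctrl.grab_frame('wrist'); cv2.imwrite('pics/w5.png',f['color'])
for l,z in(('selector',.036),):
  for r in ctrl.trace('wrist',l)[:2]:
    ys,xs=np.where(r['pixels']); P=np.array([ray(f,(a,b),z)[:2]*1000 for a,b in zip(xs,ys)]).astype(np.float32); q=cv2.minAreaRect(P); print(l,r['score'],q)
"
```

```text
t 15.1833 p [0.5731 0.0881 0.3007] jaw,tilt [1.4291e+02 3.0000e-02] gap 0.0873 F [ 0.1  0.5 -0.4] q [ 0.5   0.36 -0.83  1.73  0.28  1.18 -1.06]
[ 0.03188493 -0.01959752]
selector 0.66 ((605.0512084960938, 69.33755493164062), (75.99710845947266, 46.21915054321289), 52.550235748291016)
```

View pics/w5.png

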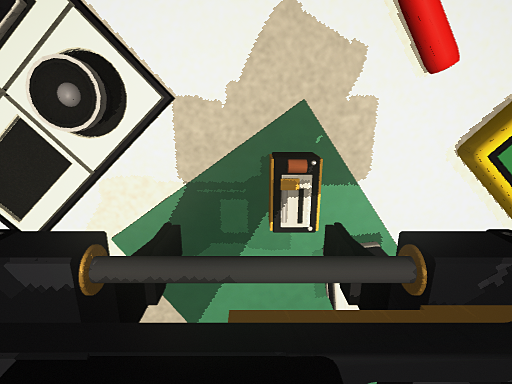

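Request:
move_arm:
  rows:
    - [1,1.6,-1,0,0]
    - [1,1.6,-0.9,0,0]
    - [1,0,0,0,0]
    - [1,0,0,-2,0]
    - [1,0,0,-3,0]

```text
time: 15.7
ee_pos: [0.6058, 0.073, 0.2535]
eef_rot: [2.807, 1.406, 0.01]
contact_force: [0.7, -0.3, 0.4]
finger_gap: 0.0871
```

Request:
move_arm:
  rows:
    - [1,0,0,-3,0]
    - [1,0,0,-1.6,0]
    - [1,0,0,-1,0]
    - [1,0,0,0,0]
    - [0.7,0,0,0,0]
  squeeze: 20

```text
time: 16.12
ee_pos: [0.6047, 0.0718, 0.1953]
eef_rot: [-2.808, -1.407, -0.001]
contact_force: [0.1, -0.2, 0.5]
finger_gap: 0.0844
```

Request:
move_arm:
  rows:
    - [0.4,0,0,0,0]
    - [0.3,0,0,0,0]
    - [0.3,0,0,0,0]
    - [0.3,0,0,0,0]
    - [0.3,0,0,0,0]

```text
time: 16.53
ee_pos: [0.605, 0.0706, 0.1954]
eef_rot: [2.809, 1.405, 0.001]
contact_force: [0.3, -0.8, -0.1]
finger_gap: 0.0551
```

Request:
move_arm:
  rows:
    - [0.3,0,0,0,0]
    - [0.3,0,0,0,0]
    - [0.3,0,0,0,0]

```text
time: 16.78
ee_pos: [0.605, 0.0704, 0.195]
eef_rot: [2.809, 1.405, 0.001]
contact_force: [-0.5, -1.0, 1.2]
finger_gap: 0.0439
```

```bash
python3 -c "
from h import *
st()"
```

```text
t 16.7833 p [0.605  0.0704 0.195 ] jaw,tilt [1.4316e+02 4.0000e-02] gap 0.0439 F [-0.5 -1.   1.2] q [ 0.43  0.54 -0.74  1.75  0.42  1.02 -1.1 ]
```

Request:
move_arm:
  rows:
    - [0.3,0,0,0,0]
    - [0.3,0,0,1,0]
    - [0.3,0,0,2.5,0]
    - [0.3,0,0,3.5,0]
    - [0.3,0,0,3,0]

```text
time: 17.2
ee_pos: [0.6042, 0.071, 0.296]
eef_rot: [-2.808, -1.406, 0.002]
contact_force: [1.6, -1.1, -0.4]
finger_gap: 0.0436
```

Request:
move_arm:
  rows:
    - [0.3,-1,0.8,0.5,-3]
    - [0.3,-2,1.7,0,-5]
    - [0.3,-2,1.7,0,-5]
    - [0.3,-2,1.7,0,-5]
    - [0.3,-2,1.7,0,-5]

```text
time: 17.62
ee_pos: [0.5133, 0.1475, 0.2999]
eef_rot: [-3.035, -0.811, 0.001]
contact_force: [0.1, 0.0, -1.5]
finger_gap: 0.0436
```

Request:
move_arm:
  rows:
    - [0.3,-2,1.7,0,-5]
    - [0.3,-2,1.7,0,-5]
    - [0.3,-2,1.7,0,-5]
    - [0.3,-2,1.7,0,-5]
    - [0.3,-1.4,1.2,0,-4]

```text
time: 18.03
ee_pos: [0.4181, 0.2285, 0.2999]
eef_rot: [3.137, 0.167, -0.002]
contact_force: [0.1, 0.0, -2.7]
finger_gap: 0.0441
```

Request:
move_arm:
  rows:
    - [0.3,-1,1,0,0]
    - [0.3,0,0,0,0]
    - [0.3,0,0,0,0]

```text
time: 18.28
ee_pos: [0.4106, 0.2369, 0.3]
eef_rot: [3.136, 0.174, 0.001]
contact_force: [0.3, -1.3, -2.1]
finger_gap: 0.0442
```

```bash
python3 -c "
from h import *
s=st(); print(np.array([.411,.237])-s['ee_pos'][:2])
cv2.imwrite('pics/w6.png',nests())
"
```

```text
t 18.2833 p [0.4106 0.2369 0.3   ] jaw,tilt [9.637e+01 6.000e-02] gap 0.0442 F [ 0.3 -1.3 -2.1] q [ 0.28  0.08 -0.88  1.98  0.07  1.11 -2.09]
[4.42719602e-04 6.99178755e-05]
```

View pics/w6.png

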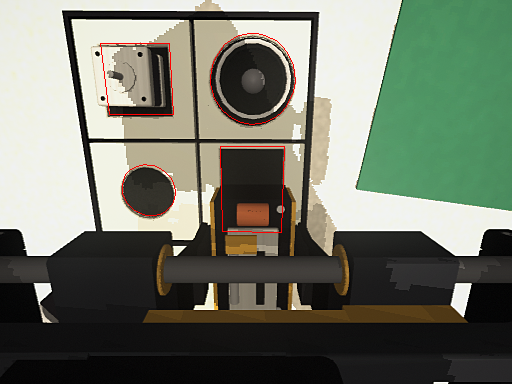

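Request:
move_arm:
  rows:
    - [0.3,0,0,-2,0]
    - [0.3,0,0,-2.5,0]
    - [0.3,0,0,-2,0]
    - [0.3,0,0,-1.5,0]
    - [0.3,0,0,0,0]

```text
time: 18.75
ee_pos: [0.4105, 0.2345, 0.2167]
eef_rot: [3.136, 0.167, -0.01]
contact_force: [-0.1, -0.6, -2.4]
finger_gap: 0.0439
```

Request:
move_arm:
  rows:
    - [0.3,0,0,-0.8,0]
    - [0.3,0,0,-0.5,0]
    - [0.3,0,0,-0.3,0]
    - [0.3,0,0,0,0]
    - [0.3,0,0,0,0]

```text
time: 19.17
ee_pos: [0.411, 0.2367, 0.2042]
eef_rot: [-3.137, -0.169, -0.001]
contact_force: [0.5, 0.7, -2.2]
finger_gap: 0.0436
```

Request:
move_arm:
  rows:
    - [0.3,0,0,-0.2,0]
    - [0.3,0,0,0,0]

```text
time: 19.33
ee_pos: [0.4109, 0.2367, 0.202]
eef_rot: [3.137, 0.169, 0.001]
contact_force: [-0.2, 0.9, -2.0]
finger_gap: 0.0442
```

```bash
python3 -c "
from h import *
s=st(); print(np.array([.411,.237])-s['ee_pos'][:2])
"
```

```text
t 19.3333 p [0.4109 0.2367 0.202 ] jaw,tilt [9.618e+01 4.000e-02] gap 0.0442 F [-0.2  0.9 -2. ] q [ 0.2   0.25 -0.84  2.07  0.24  0.92 -2.24]
[0.00012195 0.00029853]
```

Request:
move_arm:
  rows:
    - [0.3,0,0,-0.2,0]
    - [0.3,0,0,0,0]
    - [0.3,0,0,0,0]

```text
time: 19.58
ee_pos: [0.411, 0.2368, 0.2]
eef_rot: [-3.137, -0.169, -0.001]
contact_force: [0.7, -0.0, -1.2]
finger_gap: 0.0439
```

Request:
move_arm:
  rows:
    - [0.3,0,0,-0.1,0]
    - [0.3,0,0,0,0]

```text
time: 19.75
ee_pos: [0.411, 0.237, 0.2]
eef_rot: [3.136, 0.169, 0.0]
contact_force: [-2.7, -2.1, 10.6]
finger_gap: 0.0437
```

Contact. Release, rise, and head for the capacitor (~(.537,-.346)).

Request:
move_arm:
  rows:
    - [0.6,0,0,0,0]
    - [0.75,0,0,0,0]
    - [0.75,0,0,0,0]
    - [0.75,0,0,0,0]
    - [0.75,0,0,0,0]

```text
time: 20.17
ee_pos: [0.4107, 0.2366, 0.1987]
eef_rot: [3.137, 0.169, -0.0]
contact_force: [0.5, 0.3, -0.6]
finger_gap: 0.0636
```

Request:
move_arm:
  rows:
    - [0.75,0,0,1,0]
    - [0.75,0,0,2,0]
    - [0.75,0,0,3,0]
    - [0.75,0,0,3,0]
    - [0.9,0,0,2,0]

```text
time: 20.58
ee_pos: [0.4109, 0.2375, 0.3119]
eef_rot: [-3.136, -0.17, -0.004]
contact_force: [0.2, -0.0, -0.1]
finger_gap: 0.0676
```

Request:
move_arm:
  rows:
    - [1,0.5,-2.5,0,0]
    - [1,0.8,-4,0,0]
    - [1,0.8,-4,0,0]
    - [1,0.8,-4,0,0]
    - [1,0.8,-4,0,0]

```text
time: 21.0
ee_pos: [0.4476, 0.0501, 0.3098]
eef_rot: [3.136, 0.171, 0.003]
contact_force: [2.0, 0.8, -0.6]
finger_gap: 0.0861
```

Request:
move_arm:
  rows:
    - [1,0.8,-4,0,0]
    - [1,0.8,-4,0,0]
    - [1,0.8,-4,0,0]
    - [1,0.8,-4,0,0]
    - [1,0.8,-4,0,0]

```text
time: 21.42
ee_pos: [0.4878, -0.1502, 0.3097]
eef_rot: [3.136, 0.17, 0.002]
contact_force: [0.6, 1.1, 0.2]
finger_gap: 0.0871
```

Request:
move_arm:
  rows:
    - [1,0.8,-4,0,0]
    - [1,0.8,-4,0,0]
    - [1,0.8,-4,0,0]
    - [1,0.8,-4,0,0]
    - [1,0.5,-2,0,0]

```text
time: 21.83
ee_pos: [0.5238, -0.3343, 0.3093]
eef_rot: [3.135, 0.16, 0.001]
contact_force: [0.5, -0.1, 0.0]
finger_gap: 0.0869
```

Request:
move_arm:
  rows:
    - [1,0,0,0,0]
    - [1,0,0,0,0]

```text
time: 22.0
ee_pos: [0.5244, -0.3297, 0.3089]
eef_rot: [-3.136, -0.165, -0.0]
contact_force: [0.9, 0.0, -0.6]
finger_gap: 0.0865
```

```bash
python3 -c "
from h import *
s=st(); print(np.array([.537,-.346])-s['ee_pos'][:2])
f=ctrl.grab_frame('wrist'); cv2.imwrite('pics/w7.png',f['color'])
cv2.imwrite('pics/t7.png',cv2.resize(ctrl.grab_frame('top')['color'][125:235,155:400],None,fx=3.2,fy=3.2,interpolation=cv2.INTER_CUBIC))
for r in ctrl.trace('wrist','capacitor')[:2]:
    ys,xs=np.where(r['pixels']); print(r['score'],r['xy'],xs.min(),xs.max(),ys.min(),ys.max(), ray(f,r['xy'],.03))
"
```

```text
t 22.0 p [ 0.5244 -0.3297  0.3089] jaw,tilt [9.603e+01 6.000e-02] gap 0.0865 F [ 0.9  0.  -0.6] q [ 0.83  0.34 -0.38  1.64  0.14  1.19 -1.05]
[ 0.01256967 -0.01632416]
0.87 [276.0, 186.8] 259 299 163 210 [ 0.53401886 -0.35024445  0.03      ]
```

View pics/w7.png

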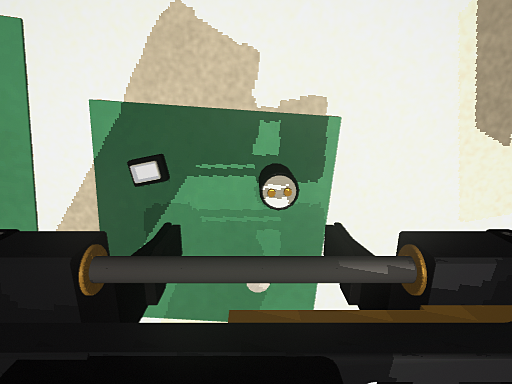

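View pics/t7.png

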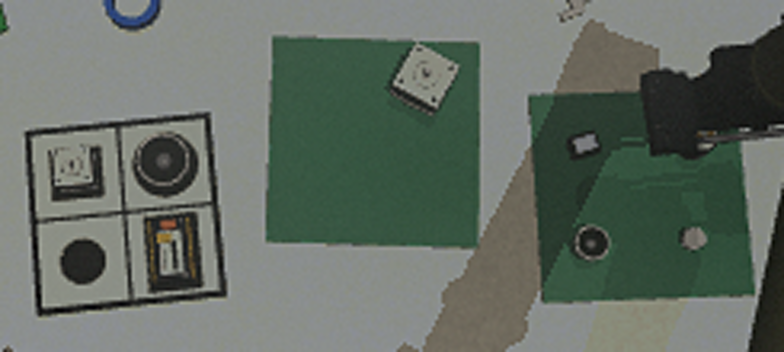

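```bash
python3 -c "
from h import *
f=ctrl.grab_frame('wrist'); im=f['color'].copy()
P=ray(f,(279,191.5),.047); print(P)
for z in(.003,.047):
  for r in [.0175]:
    p=np.array([proj(f,(P[0]+r*np.cos(a),P[1]+r*np.sin(a),z)) for a in np.linspace(0,6.28,40)]).astype(np.int32); cv2.polylines(im,[p],True,(0,0,255),1)
cv2.imwrite('pics/w8.png',cv2.resize(im[130:250,200:360],None,fx=4,fy=4))
"
```

```text
[ 0.53511397 -0.34834268  0.047     ]
```

View pics/w8.png

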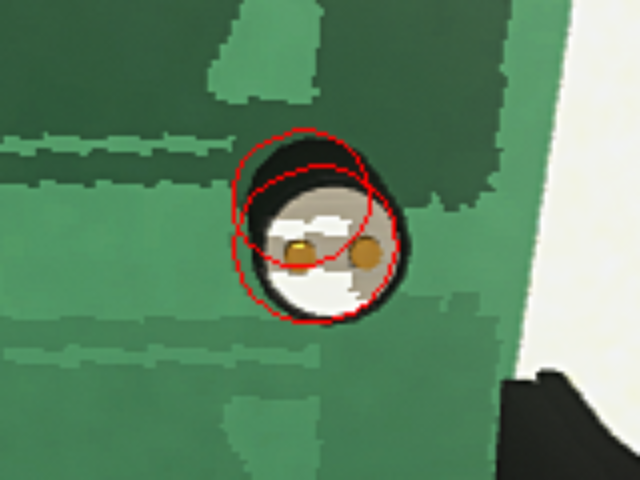

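Request:
move_arm:
  rows:
    - [1,1.1,-2.2,-1,0]
    - [1,0,0,-2,0]
    - [1,0,0,-3,0]
    - [1,0,0,-3,0]
    - [1,0,0,-1.4,0]

```text
time: 22.62
ee_pos: [0.5346, -0.3483, 0.2014]
eef_rot: [-3.134, -0.172, 0.006]
contact_force: [-1.8, 0.6, -0.5]
finger_gap: 0.0873
```

Request:
move_arm:
  rows:
    - [1,0,0,-0.9,0]
    - [1,0,0,0,0]
    - [0.6,0,0,0,0]
    - [0.3,0,0,0,0]
    - [0.2,0,0,0,0]
  squeeze: 15

```text
time: 23.03
ee_pos: [0.5366, -0.3506, 0.1978]
eef_rot: [3.135, 0.169, 0.004]
contact_force: [0.0, 0.2, 0.0]
finger_gap: 0.0741
```

Request:
move_arm:
  rows:
    - [0.2,0,0,0,0]
    - [0.2,0,0,0,0]
    - [0.2,0,0,0,0]
    - [0.2,0,0,0,0]
    - [0.2,0,0,0,0]

```text
time: 23.45
ee_pos: [0.5358, -0.3504, 0.1959]
eef_rot: [3.137, 0.169, 0.0]
contact_force: [0.1, 0.8, 0.3]
finger_gap: 0.0421
```

Request:
move_arm:
  rows:
    - [0.2,0,0,0,0]
    - [0.2,0,0,0,0]
    - [0.2,0,0,0,0]

```text
time: 23.7
ee_pos: [0.5357, -0.3504, 0.1958]
eef_rot: [3.137, 0.169, -0.0]
contact_force: [-0.5, 1.0, -0.1]
finger_gap: 0.0344
```

```bash
python3 -c "
from h import *
st()
cv2.imwrite('pics/w9.png',ctrl.grab_frame('wrist')['color'])"
```

```text
t 23.7 p [ 0.5357 -0.3504  0.1958] jaw,tilt [9.617e+01 1.000e-02] gap 0.0344 F [-0.5  1.  -0.1] q [ 0.82  0.5  -0.35  1.67  0.2   1.   -1.07]
```

View pics/w9.png

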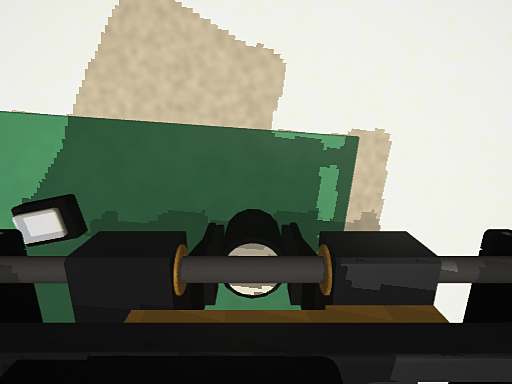

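Request:
move_arm:
  rows:
    - [0.2,0,0,1,0]
    - [0.2,0,0,2.5,0]
    - [0.2,0,0,3.5,0]
    - [0.2,0,0,3,0]
    - [0.2,-0.4,2.5,1,2]

```text
time: 24.17
ee_pos: [0.5322, -0.3308, 0.3117]
eef_rot: [3.126, 0.213, 0.011]
contact_force: [0.8, -0.7, -0.6]
finger_gap: 0.0345
```

Request:
move_arm:
  rows:
    - [0.2,-0.8,4,0,2]
    - [0.2,-0.8,4,0,2]
    - [0.2,-0.8,4,0,2]
    - [0.2,-0.8,4,0,2]
    - [0.2,-0.8,4,0,2]

```text
time: 24.58
ee_pos: [0.491, -0.1234, 0.3064]
eef_rot: [3.101, 0.499, 0.001]
contact_force: [1.1, 0.3, -0.2]
finger_gap: 0.0343
```

```bash
python3 -c "
from h import *
st()"
```

```text
t 24.5833 p [ 0.491  -0.1234  0.3064] jaw,tilt [1.0827e+02 5.0000e-02] gap 0.0343 F [ 1.1  0.3 -0.2] q [ 0.7   0.12 -0.54  1.91  0.07  1.13 -1.11]
```

Request:
move_arm:
  rows:
    - [0.2,-0.8,4,0,2]
    - [0.2,-0.8,4,0,2]
    - [0.2,-0.8,4,0,2]
    - [0.2,-0.8,4,0,2]
    - [0.2,-0.8,4,0,0]

```text
time: 25.0
ee_pos: [0.4508, 0.0767, 0.3065]
eef_rot: [3.058, 0.713, 0.001]
contact_force: [0.2, 1.7, -1.4]
finger_gap: 0.0348
```

Request:
move_arm:
  rows:
    - [0.2,-0.8,4,0,0]
    - [0.2,-0.8,4,0,0]
    - [0.2,-0.8,4,0,0]
    - [0.2,-0.8,4,0,0]
    - [0.2,-0.8,4,0,0]

```text
time: 25.42
ee_pos: [0.4108, 0.2765, 0.3067]
eef_rot: [3.059, 0.711, 0.003]
contact_force: [1.4, 0.5, -0.7]
finger_gap: 0.0344
```

Request:
move_arm:
  rows:
    - [0.2,-0.8,4,0,0]
    - [0.2,-0.2,1.5,0,0]
    - [0.2,0,0,0,0]
    - [0.2,0,0,0,0]

```text
time: 25.75
ee_pos: [0.4011, 0.3305, 0.3061]
eef_rot: [3.059, 0.716, -0.0]
contact_force: [0.3, -1.4, 0.4]
finger_gap: 0.0344
```

```bash
python3 -c "
from h import *
s=st(); print(np.array([.4,.3365])-s['ee_pos'][:2])
cv2.imwrite('pics/w10.png',nests())
"
```

```text
t 25.75 p [0.4011 0.3305 0.3061] jaw,tilt [1.1634e+02 2.0000e-02] gap 0.0344 F [ 0.3 -1.4  0.4] q [ 0.12  0.23 -0.95  1.87  0.2   1.15 -2.01]
[-0.00112057  0.00599945]
```

View pics/w10.png

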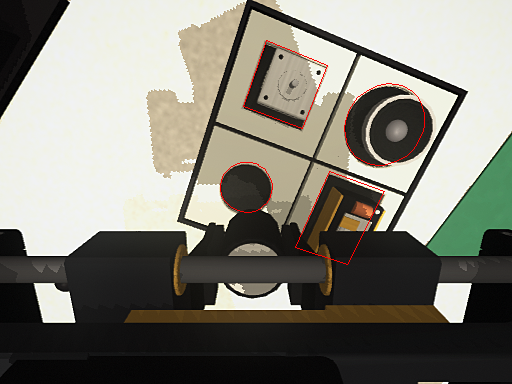

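Request:
move_arm:
  rows:
    - [0.2,-0.1,0.6,0,0]
    - [0.2,0,0,-2.5,0]
    - [0.2,0,0,-3,0]
    - [0.2,0,0,-2,0]
    - [0.2,0,0,-1,0]

```text
time: 26.22
ee_pos: [0.4007, 0.3334, 0.2182]
eef_rot: [3.059, 0.707, -0.006]
contact_force: [-0.7, -0.4, -0.8]
finger_gap: 0.0344
```

Request:
move_arm:
  rows:
    - [0.2,0,0,-0.7,0]
    - [0.2,0,0,-0.5,0]
    - [0.2,0,0,-0.3,0]
    - [0.2,0,0,0,0]
    - [0.2,0,0,0,0]

```text
time: 26.63
ee_pos: [0.4011, 0.3359, 0.2066]
eef_rot: [-3.06, -0.711, -0.002]
contact_force: [0.3, -0.7, -0.5]
finger_gap: 0.0345
```

Request:
move_arm:
  rows:
    - [0.2,0,0,-0.2,0]
    - [0.2,0,0,0,0]
    - [0.2,0,0,0,0]

```text
time: 26.88
ee_pos: [0.4009, 0.3357, 0.2041]
eef_rot: [3.06, 0.711, 0.001]
contact_force: [-0.0, -0.2, -0.0]
finger_gap: 0.0342
```

```bash
python3 -c "
from h import *
s=st(); print(np.array([.4,.3365])-s['ee_pos'][:2])
"
```

```text
t 26.8833 p [0.4009 0.3357 0.2041] jaw,tilt [1.1617e+02 3.0000e-02] gap 0.0342 F [-0.  -0.2 -0. ] q [ 0.02  0.38 -0.88  1.95  0.36  0.97 -2.14]
[-0.00085711  0.00077824]
```

Request:
move_arm:
  rows:
    - [0.2,0,0,-0.2,0]
    - [0.2,0,0,0,0]
    - [0.2,0,0,-0.1,0]
    - [0.2,0,0,0,0]

```text
time: 27.22
ee_pos: [0.4008, 0.3357, 0.2008]
eef_rot: [3.06, 0.711, -0.0]
contact_force: [0.3, 0.9, -1.0]
finger_gap: 0.0342
```

Request:
move_arm:
  rows:
    - [0.2,0,0,-0.1,0]
    - [0.2,0,0,0,0]

```text
time: 27.38
ee_pos: [0.4008, 0.3359, 0.2007]
eef_rot: [3.059, 0.711, -0.0]
contact_force: [-2.7, -2.0, 7.9]
finger_gap: 0.0343
```

Request:
move_arm:
  rows:
    - [0.5,0,0,0,0]
    - [0.6,0,0,0,0]
    - [0.6,0,0,0,0]
    - [0.6,0,0,0,0]
    - [0.6,0,0,0,0]

```text
time: 27.8
ee_pos: [0.4008, 0.3356, 0.1997]
eef_rot: [3.06, 0.711, -0.0]
contact_force: [-0.1, 0.5, -0.5]
finger_gap: 0.0511
```

Request:
move_arm:
  rows:
    - [0.6,0,0,1,0]
    - [0.6,0,0,2,0]
    - [0.6,0,0,3,0]
    - [0.6,0,0,3,0]
    - [0.6,0,0,3,0]

```text
time: 28.22
ee_pos: [0.4003, 0.3358, 0.3216]
eef_rot: [-3.06, -0.713, 0.001]
contact_force: [0.9, -0.1, 0.6]
finger_gap: 0.052
```

Request:
move_arm:
  rows:
    - [0.6,0.7,-4,0,0]
    - [0.6,0.7,-4,0,0]
    - [0.6,0.7,-4,0,0]
    - [0.6,0.7,-4,0,0]
    - [0.6,0.7,-4,0,0]

```text
time: 28.63
ee_pos: [0.4355, 0.1341, 0.3207]
eef_rot: [3.059, 0.712, 0.003]
contact_force: [1.5, -0.6, -0.3]
finger_gap: 0.0519
```

Request:
move_arm:
  rows:
    - [0.6,0.7,-4,0,0]
    - [0.6,0.7,-4,0,0]
    - [0.6,0.7,-4,0,0]
    - [0.6,0,0,0,0]
    - [0.6,0,0,0,0]

```text
time: 29.05
ee_pos: [0.4569, 0.0134, 0.3203]
eef_rot: [3.062, 0.703, 0.001]
contact_force: [0.2, 0.2, 0.7]
finger_gap: 0.052
```

Run:
```python
from h import *
st()
I=[]
for c in("top","scene"):
    f=ctrl.grab_frame(c); im=cv2.resize(f["color"],None,fx=6,fy=6,interpolation=cv2.INTER_CUBIC)
    C={'sq':((.5,.347),.042,.048),'ob':((.411,.237),.0,.041),'LR':((.5105,.2475),.058,.042),'sr':((.4,.3365),.035,.052)}
    for n,(p,d,z) in C.items():
        h=[]
        if d and n!='sq': h=[(p[0]+d/2*np.cos(a),p[1]+d/2*np.sin(a),z) for a in np.linspace(0,6.28,40)]
        else:
            t=np.radians(6.15);e=np.array([np.cos(t),np.sin(t)]);m=np.array([-e[1],e[0]]);a,b=(.042,.042) if n=='sq' else (.07,.044)
            h=[np.r_[np.array(p)+sx*e*a/2+sy*m*b/2,z] for sx,sy in((1,1),(1,-1),(-1,-1),(-1,1))]
        q=np.array([(proj(f,x)+.5)*6-.5 for x in h]).astype(np.int32); cv2.polylines(im,[q],True,(0,0,255),1)
    u=(proj(f,(.4555,.292,.02))*6).astype(int); cv2.imwrite(f"pics/f_{c}.png",im[u[1]-260:u[1]+260,u[0]-300:u[0]+300])
    print(c,[(l,np.round(r[0]["xy"],1)) for l in('big_motor','small_speaker') for r in [ctrl.recognise(c,l)] if r])
```

```text
t 29.05 p [0.4569 0.0134 0.3203] jaw,tilt [1.1587e+02 2.0000e-02] gap 0.052 F [0.2 0.2 0.7] q [ 0.61 -0.   -0.69  2.   -0.    1.15 -1.2 ]
top [('small_speaker', array([342.7, 202. ]))]
scene [('big_motor', array([241.8, 259.8])), ('small_speaker', array([155.9, 225.5]))]
```

View pics/f_top.png

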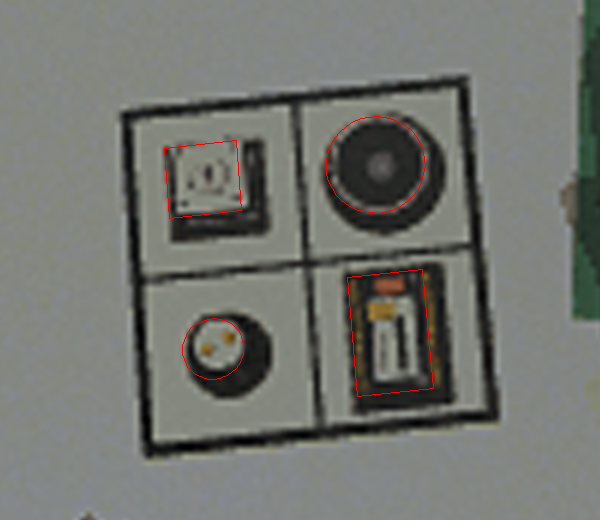

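View pics/f_scene.png

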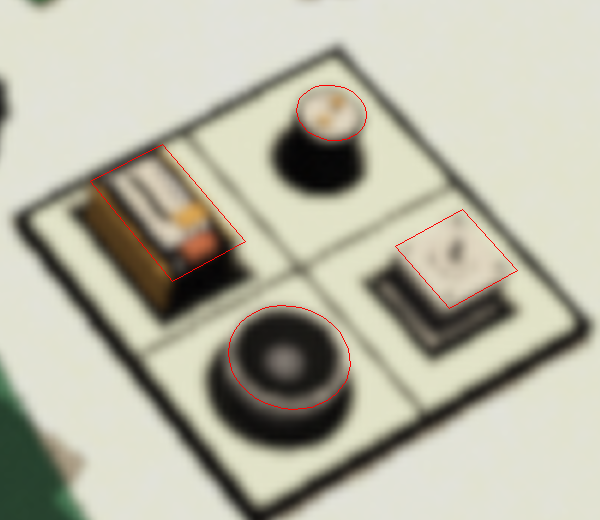

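```bash
python3 -c "
from h import *
print(ctrl.job_done())"
```

```text
the job is handed in; nothing more can be done
None
```

I set all four parts in their pockets and handed the job in at about 29 s of the 112 s allowed. It reported no verdict.

- **Placing:** The small motor, the large loudspeaker, the selector and the capacitor were each gripped and carried upright. I lowered each in small steps until it touched the pocket floor (contact forces about 5–11 N), then let go and moved the arm clear.
- **Final check of the kit:** I drew the outlines expected for parts centred and standing on their pocket floors over the top and scene pictures. All four parts match them to about 2–3 mm and look flat and upright.
- **Parts to leave alone:** The bigger motor and the smaller loudspeaker were not touched. In the scene camera both are within about 2 pixels of where they began.
- **Checks that failed or disagreed:** In the last top picture the network did not find the bigger motor, so only the scene camera covers it at the end. When I closed on the large loudspeaker there was a brief 5.8 N upward force that I can't explain, but it was gone once the part was lifted.

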